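Line the pantry canisters up by size on their board

TASK

Line the four ceramic canisters up by size on the board, each standing upright in the middle of its own cork pad: the largest on the pad beside the red grain dispenser, then going down in size to the smallest on the pad beside the wooden bowl. Keep the canisters upright all the while, and leave the dispenser and the bowl where they are.

Things in the scene. Friction and masses are not known exactly. Their poses are not given: they have to be found in the camera images.
- canister_xl: the largest of four closed white ceramic canisters, an upright cylinder 66 mm across and 125 mm high including its flat beech lid (top 9 mm) and the dark silicone seal under it; the ceramic wall to grip reaches up to 112 mm; lid is fixed on. Origin at the centre of its underside, z up.
- canister_l: the second largest of four closed white ceramic canisters, an upright cylinder 58 mm across and 100 mm high including its flat beech lid (top 9 mm) and the dark silicone seal under it; the ceramic wall to grip reaches up to 87 mm; lid is fixed on. Origin at the centre of its underside, z up.
- canister_m: the third largest of four closed white ceramic canisters, an upright cylinder 50 mm across and 80 mm high including its flat beech lid (top 9 mm) and the dark silicone seal under it; the ceramic wall to grip reaches up to 67 mm; lid is fixed on. Origin at the centre of its underside, z up.
- canister_s: the smallest of four closed white ceramic canisters, an upright cylinder 42 mm across and 60 mm high including its flat beech lid (top 9 mm) and the dark silicone seal under it; the ceramic wall to grip reaches up to 47 mm; lid is fixed on. Origin at the centre of its underside, z up.
- pad_a: round cork pad, 78 mm across and 3 mm thick, fixed on the dark walnut board (110 x 400 x 12 mm, fixed): the left end of the row (robot's left, +y end). The four pads stand in one straight row, 96 mm apart. Origin at the centre of the pad's underside (12 mm above the counter; its top is at 15 mm); y runs along the row towards the left end, x across the row away from the robot, z up.
- pad_b: round cork pad, 78 mm across and 3 mm thick, fixed on the dark walnut board (110 x 400 x 12 mm, fixed): second from the left. The four pads stand in one straight row, 96 mm apart. Origin at the centre of the pad's underside (12 mm above the counter; its top is at 15 mm); y runs along the row towards the left end, x across the row away from the robot, z up.
- pad_c: round cork pad, 78 mm across and 3 mm thick, fixed on the dark walnut board (110 x 400 x 12 mm, fixed): third from the left. The four pads stand in one straight row, 96 mm apart. Origin at the centre of the pad's underside (12 mm above the counter; its top is at 15 mm); y runs along the row towards the left end, x across the row away from the robot, z up.
- pad_d: round cork pad, 78 mm across and 3 mm thick, fixed on the dark walnut board (110 x 400 x 12 mm, fixed): the right end of the row (-y end). The four pads stand in one straight row, 96 mm apart. Origin at the centre of the pad's underside (12 mm above the counter; its top is at 15 mm); y runs along the row towards the left end, x across the row away from the robot, z up.
- dispenser: red plastic grain dispenser with a black press lever and clear hopper, standing beyond one end of the row (either end), set a little farther from the robot than the row, about 170 x 130 mm and 285 mm high, lever towards the robot. Origin at the centre of its underside, z up.
- bowl: round beech wood bowl, 140 mm across the rim, 60 mm high, standing beyond the other end of the row, also set a little farther back. Origin at the centre of its underside, z up.

How it is judged:
At the end, for the whole second after the job is handed in: Each canister rests upright (0.1 rad) and still on its pad, centred within 12 mm; the largest is on the pad nearest the dispenser, then down in size to the smallest on the pad nearest the bowl; dispenser and bowl are within 20 mm of where they started (((horizontal distance between dispenser and pad_a below 0.33 m and horizontal distance between canister_xl and pad_a below 0.012 m and z of canister_xl in the frame of pad_a between -0.001 and 0.009 m and horizontal distance between canister_l and pad_b below 0.012 m and z of canister_l in the frame of pad_b between -0.001 and 0.009 m and horizontal distance between canister_m and pad_c below 0.012 m and z of canister_m in the frame of pad_c between -0.001 and 0.009 m and horizontal distance between canister_s and pad_d below 0.012 m and z of canister_s in the frame of pad_d between -0.001 and 0.009 m) or (horizontal distance between dispenser and pad_d below 0.33 m and horizontal distance between canister_xl and pad_d below 0.012 m and z of canister_xl in the frame of pad_d between -0.001 and 0.009 m and horizontal distance between canister_l and pad_c below 0.012 m and z of canister_l in the frame of pad_c between -0.001 and 0.009 m and horizontal distance between canister_m and pad_b below 0.012 m and z of canister_m in the frame of pad_b between -0.001 and 0.009 m and horizontal distance between canister_s and pad_a below 0.012 m and z of canister_s in the frame of pad_a between -0.001 and 0.009 m)) and angle between each of canister_xl, canister_l, canister_m, canister_s's own z axis and vertical below 0.1 rad and linear speed of each of canister_xl, canister_l, canister_m, canister_s below 0.02 m/s and angular speed of each of canister_xl, canister_l, canister_m, canister_s below 0.2 rad/s and distance of each of dispenser, bowl from where it was at the start of the episode below 0.02 m); the robot touches nothing.
It fails at once if a canister is tipped over (more than 0.6 rad) (angle between any of canister_xl, canister_l, canister_m, canister_s's own z axis and vertical above 0.6 rad).
It fails at once if the dispenser or the bowl is shoved more than 20 mm (distance of any of dispenser, bowl from where it was at the start of the episode above 0.02 m).
It also fails if it takes over 120 s, if anything falls off the work surface, if the arm or the gripper's body presses on something with over 40 N, if the wrist force passes 120 N, or if a joint passes its speed limit or range.

ROBOT

A 7-joint arm with a two-finger parallel gripper is mounted at the origin on the work surface. World frame = base frame: x ahead of the robot, y to its left, z up, the work surface at z = 0. Lengths are in m, angles in rad, forces in N, time in s.
With the tool pointing down it reaches from about 0.4 to 0.875 m from the base axis. Payload 19.3 kg.
Tool frame: the origin (TCP) lies at the very end of the fingers, on their centre line; the grasp point (between the pads) lies 19 mm behind it; z points along the fingers, y is the line along which they close (so a half turn about z gives the same grasp; the last joint's range is limited). The gripper opens to 85 mm and grips with 20 to 120 N. Pads are 22 mm wide; open, the fingers measure 114 mm over their backs; the gripper's body (76 mm by 85 mm) begins 54 mm behind the grasp point. The pads swing forward as they close: fully open they stand 13 mm farther back than shut.
Start: joints at [1.053, 0.521, -0.036, 1.599, 0.021, 1.021, -0.113], TCP at [0.271, -0.563, 0.231] pointing down, gripper open.
Joint ranges: [-2.91, 2.91], [-0.3, 2.13], [-1.5, 1.42], [0.17, 2.43], [-1.26, 4.41], [0.16, 1.93], [-2.52, 2.52]. Speed limits (rad/s): [1.89, 1.89, 2.39, 2.39, 3.01, 3.01, 3.01].

INTERFACE

Orientations are given as [roll, pitch, yaw] about the fixed x, y, z axes, in that order (R = Rz(yaw) Ry(pitch) Rx(roll)).
In Python, from workcell import bot gives the robot as it stands.
- The arm moves only by the shell command python3 -m crank 'ROWS' [FORCE]. ROWS is a JSON object of lists of equal length, an entry for each row: "travel": the shift along the world's x, y, z in cm, a list of three; "turn": the turn, a rotation vector about the world's x, y, z in degrees, a list of three; "gripper": the closure, from 0 (fully open) to 1 (shut). A call has exactly 5 rows; each row is the pose to reach, as a shift and turn from the pose commanded when the call began; what a row does not reach only later rows make up. A row lasts 1/10 s, in which the tool goes at most 50 mm and 8.59 degrees, less where a joint would pass 70% of its speed; a pose out of reach is approached as far as the arm can. A call with a gripper value outside its range is refused whole. The fingers move at their own pace and stop on an object; FORCE is the grip in N (left out, the last holds). Time passes only in rows, so rows that repeat a pose let the fingers close, or fill a call up. It gives the time, the measured TCP pose, the force, the opening and the grip force at its end, in the units of the state.
- bot.observe(): the state, without advancing time (a new reading comes with each control period).
- bot.grab_frame(name): name is "scene" or "side" or "wrist"; returns a dict with "pixels" (400x640x3 uint8, red, green, blue), "fx", "fy", "cx", "cy" (pixels), "extrinsics" (4x4, takes a point from world to camera coordinates). Camera axes: x right, y down, z forward; pixel columns grow to the right and rows downward; lengths in m; the calibration is good to about 2 mm. A picture is of the moment at which its call begins. There is no depth.
- bot.job_done(): hands the job in; it is judged then, once.
The state is a dict: "clock": time; "qpos": joint angles; "qd": joint speeds; "joint_efforts": joint torques, N m; "position": TCP position; "tool_rot": TCP orientation; "force": force on the tool from outside, world axes, zero at the start; "moment": the same for the moment, N m; "grip_width": finger opening in m; "finger_force": force on a finger pad.
Only numpy, scipy, OpenCV 4.12 (cv2) and the standard library are available. Lean on these libraries where they do the work, as an engineer would, in place of code of your own. Each camera call takes 0.05 s, during which the arm holds its last target. There are 200 camera calls.

## Working session

There is one attempt and no reset: what is moved stays moved. The work goes in short steps, Python scripts to look and compute and a shell command to move; the robot and the scene stay as the last step left them, time stands still between calls to the robot, and variables do not carry over. Pictures are saved under pics/ and viewed, at most 14 in all, crops included, and the job is handed in when it is done.

```bash
mkdir -p pics; cat > h.py <<'E'
import numpy as np,cv2
from workcell import bot
def snap(n,f):
    d=bot.grab_frame(n); cv2.imwrite('pics/'+f,d['pixels'][:,:,::-1])
    np.savez('pics/'+n+'.npz',**{k:np.array(v) for k,v in d.items()}); return d
def load(n): return np.load('pics/'+n+'.npz')
def ray(d,u,v,z):
    E=d['extrinsics'];R=E[:3,:3];t=E[:3,3];c=-R.T@t
    r=R.T@np.array([(u-d['cx'])/d['fx'],(v-d['cy'])/d['fy'],1]);return c+r*(z-c[2])/r[2]
def proj(d,p):
    E=d['extrinsics'];q=E[:3,:3]@np.array(p)+E[:3,3];return float(d['fx']*q[0]/q[2]+d['cx']),float(d['fy']*q[1]/q[2]+d['cy'])
E
python3 - <<'E'
from h import *
for n in('scene','side'):
    d=snap(n,n+'0.png');print(n,d['fx'],(-d['extrinsics'][:3,:3].T@d['extrinsics'][:3,3]).round(3),d['extrinsics'][:3,:3].round(2).tolist())
print(bot.observe())
E
```

```text
scene 372.18437814584377 [ 1.004 -0.152  0.812] [[0.4, 0.92, -0.01], [0.77, -0.34, -0.54], [-0.5, 0.21, -0.84]]
side 491.1555825953696 [ 0.032 -0.982  0.706] [[0.89, -0.46, 0.02], [-0.21, -0.46, -0.86], [0.41, 0.76, -0.5]]
{'clock': 0.1, 'qpos': array([ 1.05283118,  0.52195074, -0.03631596,  1.5999244 ,  0.02119463,
        1.02109883, -0.1128178 ]), 'qd': array([ 0.00070667, -0.00097754,  0.00018342, -0.00204732,  0.00133075,
        0.00140877, -0.00047513]), 'joint_efforts': array([ 3.72334311e-03, -9.28490496e+01,  1.98401526e+00, -3.70528471e+01,
        1.80700142e-02,  5.52860816e-03,  6.70574423e-05]), 'position': array([ 0.27043565, -0.56314151,  0.23079522]), 'tool_rot': array([-3.14059856e+00,  7.01159896e-05,  4.47723168e-01]), 'force': array([-0.27620226, -0.79083627, -0.31596392]), 'moment': array([ 0.00857376,  0.04753171, -0.04364819]), 'finger_force': 0.0, 'grip_width': 0.08557413529906989}
```

View pics/scene0.png

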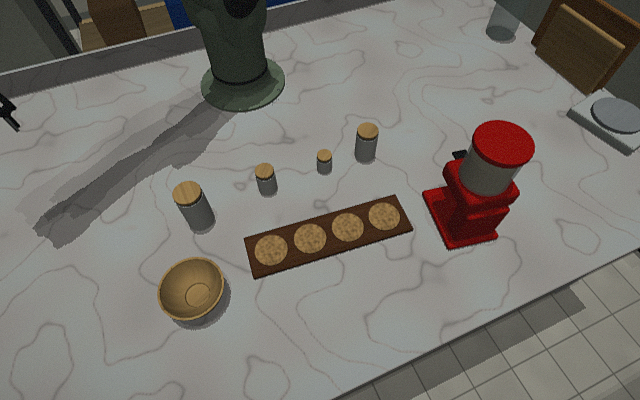

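View pics/side0.png

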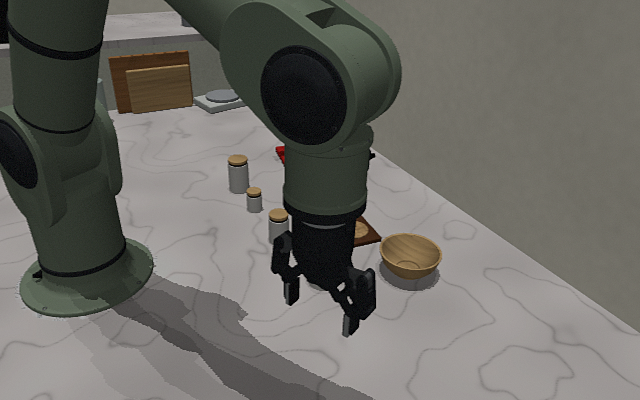

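The scene view shows the dispenser at the +y end, right at (465,190), and the bowl at the left (192,290). The lids are at about XL (187,192), M (264,171), S (324,155) and L (368,131), and the pads run from (271,249) to (384,216). The side view is mostly blocked by the arm.

```bash
python3 - <<'E'
from h import *
d=load('scene');im=d['pixels']
hsv=cv2.cvtColor(im,cv2.COLOR_RGB2HSV)
m=cv2.inRange(hsv,(8,80,90),(25,255,255))
m[:110]=0
n,l,s,c=cv2.connectedComponentsWithStats(m)
for i in range(1,n):
    if s[i,4]>60: print(s[i],c[i].round(1),ray(d,*c[i],.015)[:2].round(4))
Z={'xl':.125,'l':.1,'m':.08,'s':.06}
b=im[105:285,165:425][:,:,::-1];cv2.imwrite('pics/crop.png',cv2.resize(b,None,fx=3,fy=3,interpolation=cv2.INTER_CUBIC))
E
```

```text
[357 122  22  16 259] [367.4 129.8] [0.3636 0.266 ]
[317 149  15  12 138] [323.9 154.5] [0.3969 0.114 ]
[255 163  19  15 226] [263.7 170. ] [ 0.3807 -0.0559]
[172 181  29  23 512] [186.  192.1] [ 0.3672 -0.2637]
[369 203  31  27 680] [383.7 215.9] [0.6364 0.1702]
[332 213  32  29 720] [347.3 226.7] [0.6276 0.0747]
[294 224  33  29 758] [309.6 238. ] [ 0.6189 -0.0212]
[254 235  34  31 797] [270.6 249.6] [ 0.6101 -0.1168]
[ 157  257   67   64 2815] [192.1 287. ] [ 0.6262 -0.3069]
```

View pics/crop.png

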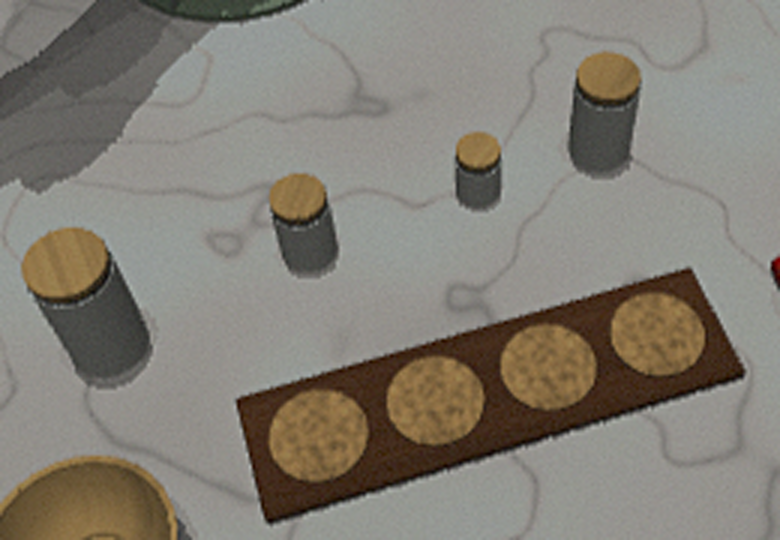

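```bash
cat > fit.py <<'E'
from h import *
from scipy.optimize import least_squares
D={'xl':(.066,.125),'l':(.058,.1),'m':(.05,.08),'s':(.042,.06)}
a=np.linspace(0,2*np.pi,60)
def hull(d,x,y,r,z0,z1):
    P=np.array([proj(d,(x+r*np.cos(t),y+r*np.sin(t),z)) for t in a for z in(z0,z1)],np.float32)
    M=cv2.moments(cv2.convexHull(P));return np.array([M['m10']/M['m00'],M['m01']/M['m00']]),M['m00']
def fit(d,c,dia,z0,z1):
    x0=ray(d,*c,z1)[:2]
    r=least_squares(lambda p:hull(d,*p,dia/2,z0,z1)[0]-c,x0,x_scale=.01,diff_step=1e-3)
    return r.x,hull(d,*r.x,dia/2,z0,z1)[1]
E
python3 - <<'E'
from fit import *
d=load('scene')
C={'l':((367.4,129.8),259),'s':((323.9,154.5),138),'m':((263.7,170.),226),'xl':((186.,192.1),512)}
for k,(c,A) in C.items():
    w,h=D[k];x,ar=fit(d,np.array(c),w,h-.009,h);print(k,x.round(4),round(ar),A, np.hypot(*x).round(3))
for c in((383.7,215.9),(347.3,226.7),(309.6,238.),(270.6,249.6)): print(fit(d,np.array(c),.078,.012,.015)[0].round(4))
E
```

```text
l [0.4279 0.224 ] 343 259 0.483
s [0.4277 0.1005] 191 138 0.439
m [ 0.4277 -0.063 ] 298 226 0.432
xl [ 0.4511 -0.2485] 636 512 0.515
[0.6349 0.1712]
[0.6261 0.0754]
[ 0.6175 -0.0206]
[ 0.6086 -0.1163]
```

```bash
python3 - <<'E'
from fit import *
d=load('scene')
C={'l':((367.4,129.8),259),'s':((323.9,154.5),138),'m':((263.7,170.),226),'xl':((186.,192.1),512)}
for k,(c,A) in C.items():
    w,h=D[k];x,ar=fit(d,np.array(c),w,h-.001,h);print(k,x.round(4),round(ar),A)
E
python3 -m crank '{"travel":[[2,4,2],[4,9,2],[6,13,2],[8,17,2],[10,21,2]],"turn":[[0,0,8.5],[0,0,17],[0,0,25.5],[0,0,34],[0,0,42.5]],"gripper":[0,0,0,0,0]}'
python3 -m crank '{"travel":[[2,2.5,0],[4,5,0],[6,8,0],[8,10,0],[8,10,0]],"turn":[[0,0,8.4],[0,0,16.7],[0,0,16.7],[0,0,16.7],[0,0,16.7]],"gripper":[0,0,0,0,0]}'
python3 -c "
from h import *
snap('wrist','w1.png');d=load('wrist');print(bot.observe()['position'],bot.observe()['tool_rot'],proj(d,(.45,-.2485,.125)))"
```

```text
l [0.431 0.222] 298 259
s [0.4306 0.0992] 161 138
m [ 0.4307 -0.0635] 260 226
xl [ 0.4541 -0.248 ] 572 512
clock: 0.6
position: [0.371, -0.3515, 0.2513]
tool_rot: [-3.141, 0.0, 1.196]
force: [0.9, -0.3, -0.9]
grip_width: 0.0851
finger_force: 0.0
clock: 1.1
position: [0.4528, -0.2502, 0.2512]
tool_rot: [3.141, -0.001, 1.486]
force: [-1.1, 0.4, -0.6]
grip_width: 0.0854
finger_force: 0.0
[ 0.45138632 -0.25203221  0.25106381] [-3.14140466e+00 -5.75943783e-04  1.48376777e+00] (319.63705235423754, 186.3193087840775)
```

View pics/w1.png

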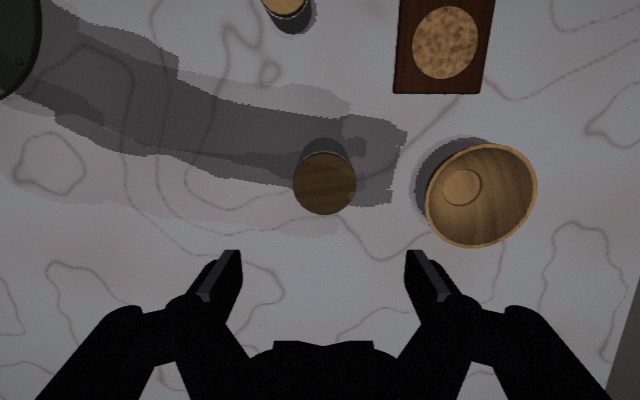

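The wrist view shows the XL lid at about (324,183), almost midway between the finger tips at (240,250) and (405,250). The bowl is clear to the right at (481,195).

```bash
python3 -c "
from h import *
d=load('wrist');print(ray(d,324.3,183.3,.125),ray(d,445,43,.015))"
```

```text
[ 0.45483056 -0.24581244  0.125     ] [ 0.61072879 -0.11597091  0.015     ]
```

```bash
python3 -m crank '{"travel":[[0.35,0.65,-3],[0.35,0.65,-7],[0.35,0.65,-11],[0.35,0.65,-15],[0.35,0.65,-18.6]],"turn":[[0,0,0],[0,0,0],[0,0,0],[0,0,0],[0,0,0]],"gripper":[0,0,0,0,0]}' 50
python3 -m crank '{"travel":[[0,0,0],[0,0,0],[0,0,0],[0,0,0],[0,0,0]],"turn":[[0,0,0],[0,0,0],[0,0,0],[0,0,0],[0,0,0]],"gripper":[0,0.3,1,1,1]}' 50
python3 -m crank '{"travel":[[0,0,0],[0,0,0],[0,0,0],[0,0,0],[0,0,0]],"turn":[[0,0,0],[0,0,0],[0,0,0],[0,0,0],[0,0,0]],"gripper":[1,1,1,1,1]}' 50
```

```text
clock: 1.65
position: [0.4529, -0.2478, 0.0635]
tool_rot: [-3.141, 0.0, 1.48]
force: [0.4, -0.4, -0.1]
grip_width: 0.0852
finger_force: 0.0
clock: 2.15
position: [0.4547, -0.2476, 0.067]
tool_rot: [3.14, 0.001, 1.48]
force: [-3.0, 0.3, 12.3]
grip_width: 0.0647
finger_force: 51.8
clock: 2.65
position: [0.4547, -0.2476, 0.067]
tool_rot: [3.14, 0.001, 1.481]
force: [-3.2, 0.8, 12.0]
grip_width: 0.0651
finger_force: 51.9
```

```bash
python3 -m crank '{"travel":[[0,0,1],[0,0,3.5],[0,0,7],[0,0,10.5],[0,0,13]],"turn":[[0,0,0],[0,0,0],[0,0,0],[0,0,0],[0,0,0]],"gripper":[1,1,1,1,1]}' 50
python3 -m crank '{"travel":[[1,2,0],[2.2,5,0],[3.8,9,0],[5.5,13,0],[7.3,17,0]],"turn":[[0,0,0],[0,0,0],[0,0,0],[0,0,0],[0,0,0]],"gripper":[1,1,1,1,1]}' 50
python3 -m crank '{"travel":[[1.7,4,0],[3.4,8,0],[5.1,12,0],[6.8,16,0],[8.4,19.5,0]],"turn":[[0,0,0],[0,0,0],[0,0,0],[0,0,0],[0,0,0]],"gripper":[1,1,1,1,1]}' 50
python3 -m crank '{"travel":[[1.5,3.5,0],[2.1,4.7,0],[2.35,5.25,0],[2.35,5.25,0],[2.35,5.25,0]],"turn":[[0,0,0],[0,0,0],[0,0,0],[0,0,0],[0,0,0]],"gripper":[1,1,1,1,1]}' 50
python3 -c "
from h import *
snap('scene','s1.png');snap('wrist','w2.png')"
```

```text
clock: 3.15
position: [0.4544, -0.247, 0.1987]
tool_rot: [3.139, 0.001, 1.481]
force: [0.4, -0.3, -3.4]
grip_width: 0.0654
finger_force: 51.4
clock: 3.65
position: [0.5274, -0.0755, 0.1967]
tool_rot: [3.14, 0.0, 1.481]
force: [1.1, -1.1, -3.9]
grip_width: 0.0646
finger_force: 51.8
clock: 4.15
position: [0.6114, 0.1204, 0.1967]
tool_rot: [3.141, -0.001, 1.482]
force: [0.6, 0.4, -3.2]
grip_width: 0.0649
finger_force: 51.8
clock: 4.65
position: [0.6345, 0.1689, 0.1956]
tool_rot: [3.141, 0.001, 1.48]
force: [0.1, -1.4, -3.7]
grip_width: 0.0649
finger_force: 51.7
```

View pics/s1.png

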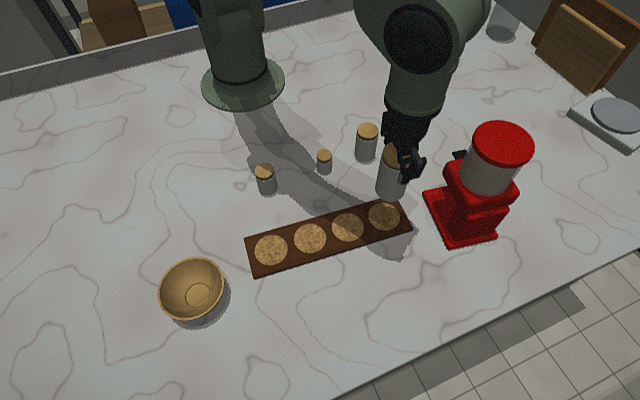

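The scene shows XL hanging upright above pad_a at about (390,175), and the gripper is clear of the dispenser.

```bash
python3 -m crank '{"travel":[[0,0.1,-3],[0,0.1,-6],[0,0.1,-8.5],[0,0.1,-10],[0,0.1,-10.8]],"turn":[[0,0,0],[0,0,0],[0,0,0],[0,0,0],[0,0,0]],"gripper":[1,1,1,1,1]}' 50
python3 -m crank '{"travel":[[0,0,-0.2],[0,0,-0.4],[0,0,-0.4],[0,0,-0.4],[0,0,-0.4]],"turn":[[0,0,0],[0,0,0],[0,0,0],[0,0,0],[0,0,0]],"gripper":[1,1,1,1,1]}' 50

```

```text
clock: 5.25
position: [0.6343, 0.1709, 0.0864]
tool_rot: [-3.141, 0.001, 1.48]
force: [0.1, -0.5, -4.3]
grip_width: 0.0654
finger_force: 51.8
clock: 5.75
position: [0.6348, 0.1717, 0.0838]
tool_rot: [3.141, -0.0, 1.481]
force: [-0.1, 0.2, -3.1]
grip_width: 0.0651
finger_force: 51.8
```

```bash
python3 -m crank '{"travel":[[0,0,-0.1],[0,0,-0.2],[0,0,-0.2],[0,0,-0.2],[0,0,-0.2]],"turn":[[0,0,0],[0,0,0],[0,0,0],[0,0,0],[0,0,0]],"gripper":[1,1,1,1,1]}' 50
```

```text
clock: 6.25
position: [0.6348, 0.1717, 0.0822]
tool_rot: [3.141, -0.0, 1.481]
force: [-4.5, -1.2, 8.6]
grip_width: 0.0652
finger_force: 53.0
```

```bash
python3 -m crank '{"travel":[[0,0,0],[0,0,0],[0,0,0],[0,0,0],[0,0,0.5]],"turn":[[0,0,0],[0,0,0],[0,0,0],[0,0,0],[0,0,0]],"gripper":[0.1,0,0,0,0]}' 50
python3 -m crank '{"travel":[[0,0,3],[0,0,7],[0,0,11],[0,0,14],[0,0,14.5]],"turn":[[0,0,0],[0,0,0],[0,0,0],[0,0,0],[0,0,0]],"gripper":[0,0,0,0,0]}' 50
python3 -m crank '{"travel":[[-4,1,0],[-8,2,0],[-12,3,0],[-16,4,0],[-20.5,5.05,0]],"turn":[[0,0,0],[0,0,0],[0,0,0],[0,0,0],[0,0,0]],"gripper":[0,0,0,0,0]}' 50
python3 -m crank '{"travel":[[0,0,0],[0,0,0],[0,0,-1],[0,0,-1],[0,0,-1]],"turn":[[0,0,0],[0,0,0],[0,0,0],[0,0,0],[0,0,0]],"gripper":[0,0,0,0,0]}' 50
python3 -c "
from fit import *
snap('scene','s2.png');snap('wrist','w3.png');w=load('wrist')
a=cv2.imread('pics/w3.png');cv2.imwrite('pics/v3.png',a)
for p in((.43,.2228,.1),(.4306,.0992,.06),(.635,.172,.14)):print(proj(w,p))"
```

```text
clock: 6.75
position: [0.6342, 0.1715, 0.0859]
tool_rot: [-3.141, 0.0, 1.481]
force: [-0.5, -0.3, 0.8]
grip_width: 0.0854
finger_force: 0.0
clock: 7.25
position: [0.6359, 0.1722, 0.2357]
tool_rot: [3.136, -0.002, 1.481]
force: [-0.3, 0.5, -0.9]
grip_width: 0.085
finger_force: 0.0
clock: 7.75
position: [0.4281, 0.2221, 0.2311]
tool_rot: [-3.142, 0.0, 1.48]
force: [0.8, 1.9, 0.7]
grip_width: 0.0849
finger_force: 0.0
clock: 8.25
position: [0.4299, 0.2218, 0.2206]
tool_rot: [-3.14, 0.0, 1.48]
force: [0.1, -0.2, 0.6]
grip_width: 0.0852
finger_force: 0.0
(322.88376223660134, 188.29124906025578)
(332.34123502033896, 274.02097194932776)
(563.0883784043574, 237.17574816418963)
```

View pics/w3.png

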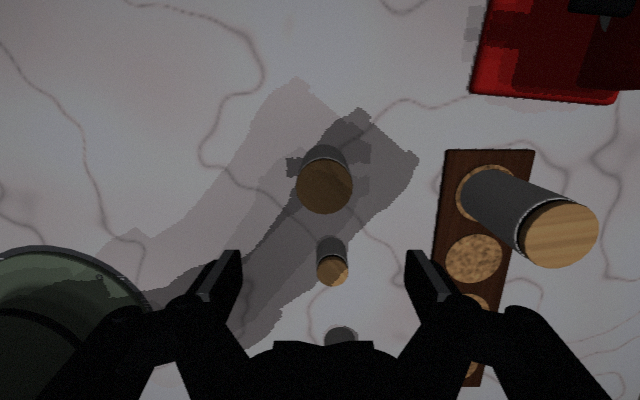

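The wrist view shows the L lid at (324,186), within about 2 px of the prediction, so L is under the fingers. The XL lid is at (561,236), which puts XL centred on pad_a. The S lid is at (332,270).

```bash
python3 -m crank '{"travel":[[0.1,0.1,-3],[0.1,0.1,-7],[0.1,0.1,-11],[0.1,0.1,-15],[0.1,0.1,-18]],"turn":[[0,0,0],[0,0,0],[0,0,0],[0,0,0],[0,0,0]],"gripper":[0,0,0,0,0]}' 50
python3 -m crank '{"travel":[[0,0,0],[0,0,0],[0,0,0],[0,0,0],[0,0,0]],"turn":[[0,0,0],[0,0,0],[0,0,0],[0,0,0],[0,0,0]],"gripper":[0,0.3,1,1,1]}' 50
python3 -m crank '{"travel":[[0,0,0],[0,0,0],[0,0,0],[0,0,0],[0,0,0]],"turn":[[0,0,0],[0,0,0],[0,0,0],[0,0,0],[0,0,0]],"gripper":[1,1,1,1,1]}' 50
python3 -m crank '{"travel":[[0,0,1],[0,0,3.5],[0,0,7.5],[0,0,11.5],[0,0,15]],"turn":[[0,0,0],[0,0,0],[0,0,0],[0,0,0],[0,0,0]],"gripper":[1,1,1,1,1]}' 50
```

```text
clock: 8.85
position: [0.4302, 0.2228, 0.0392]
tool_rot: [-3.14, 0.0, 1.481]
force: [0.8, 0.6, 0.1]
grip_width: 0.0855
finger_force: 0.0
clock: 9.35
position: [0.4315, 0.2236, 0.0431]
tool_rot: [3.139, -0.002, 1.481]
force: [-1.5, -0.6, 4.4]
grip_width: 0.0567
finger_force: 51.4
clock: 9.85
position: [0.4315, 0.2235, 0.0431]
tool_rot: [3.139, -0.001, 1.481]
force: [-1.7, 0.2, 5.9]
grip_width: 0.0569
finger_force: 51.4
clock: 10.35
position: [0.4305, 0.2231, 0.1948]
tool_rot: [3.14, -0.001, 1.481]
force: [0.3, -0.4, -3.2]
grip_width: 0.0569
finger_force: 53.5
```

```bash
python3 -m crank '{"travel":[[2,-1.5,0],[6,-4.5,0],[10,-7.6,0],[14,-10.6,0],[17.5,-13.3,0]],"turn":[[0,0,0],[0,0,0],[0,0,0],[0,0,0],[0,0,0]],"gripper":[1,1,1,1,1]}' 50
python3 -m crank '{"travel":[[2,-1.5,0],[2,-1.5,0],[2,-1.5,-1],[2,-1.5,-4],[2,-1.5,-7]],"turn":[[0,0,0],[0,0,0],[0,0,0],[0,0,0],[0,0,0]],"gripper":[1,1,1,1,1]}' 50
python3 -m crank '{"travel":[[0,0,-3],[0,0,-5],[0,0,-5.8],[0,0,-6.2],[0,0,-6.2]],"turn":[[0,0,0],[0,0,0],[0,0,0],[0,0,0],[0,0,0]],"gripper":[1,1,1,1,1]}' 50
python3 -m crank '{"travel":[[0,0,-0.1],[0,0,-0.2],[0,0,-0.3],[0,0,-0.3],[0,0,-0.3]],"turn":[[0,0,0],[0,0,0],[0,0,0],[0,0,0],[0,0,0]],"gripper":[1,1,1,1,1]}' 50
```

```text
clock: 10.85
position: [0.6072, 0.0879, 0.1933]
tool_rot: [3.14, -0.0, 1.48]
force: [-0.2, 0.4, -3.1]
grip_width: 0.0573
finger_force: 53.7
clock: 11.35
position: [0.625, 0.0761, 0.1215]
tool_rot: [3.14, -0.001, 1.482]
force: [1.1, -0.5, -3.8]
grip_width: 0.0575
finger_force: 53.9
clock: 11.85
position: [0.6256, 0.0756, 0.0599]
tool_rot: [3.141, -0.0, 1.481]
force: [-0.2, -0.5, -2.7]
grip_width: 0.0572
finger_force: 53.8
clock: 12.35
position: [0.6261, 0.0751, 0.0582]
tool_rot: [3.14, 0.0, 1.481]
force: [-7.1, -1.4, 20.5]
grip_width: 0.057
finger_force: 55.9
```

```bash
python3 -m crank '{"travel":[[0,0,0.2],[0,0,0.2],[0,0,0.2],[0,0,0.2],[0,0,0.5]],"turn":[[0,0,0],[0,0,0],[0,0,0],[0,0,0],[0,0,0]],"gripper":[0.1,0,0,0,0]}' 50
python3 -m crank '{"travel":[[0,0,3],[0,0,7],[0,0,11],[0,0,14],[0,0,15]],"turn":[[0,0,0],[0,0,0],[0,0,0],[0,0,0],[0,0,0]],"gripper":[0,0,0,0,0]}' 50
python3 -m crank '{"travel":[[-4,-2.8,0],[-8,-5.6,0],[-12,-8.4,0],[-16,-11.3,0],[-19.7,-13.9,0]],"turn":[[0,0,0],[0,0,0],[0,0,0],[0,0,0],[0,0,0]],"gripper":[0,0,0,0,0]}' 50
python3 -m crank '{"travel":[[0,0,0],[0,0,0],[0,0,0],[0,0,0],[0,0,0]],"turn":[[0,0,0],[0,0,0],[0,0,0],[0,0,0],[0,0,0]],"gripper":[0,0,0,0,0]}' 50
python3 -c "
from fit import *
snap('wrist','w4.png');w=load('wrist')
for p in((.43,-.063,.08),(.4306,.1005,.06),(.626,.0755,.115),(.6175,-.0206,.015)):print(proj(w,p))"
```

```text
clock: 12.85
position: [0.6253, 0.0751, 0.061]
tool_rot: [-3.141, 0.0, 1.481]
force: [-0.2, 0.2, 0.9]
grip_width: 0.0854
finger_force: 0.0
clock: 13.35
position: [0.6267, 0.0754, 0.2148]
tool_rot: [3.137, -0.001, 1.481]
force: [-0.3, -0.6, -0.3]
grip_width: 0.0854
finger_force: 0.0
clock: 13.85
position: [0.4264, -0.065, 0.2109]
tool_rot: [-3.141, 0.0, 1.481]
force: [0.6, -1.0, 0.3]
grip_width: 0.0855
finger_force: 0.0
clock: 14.35
position: [0.429, -0.0633, 0.211]
tool_rot: [-3.141, -0.0, 1.482]
force: [0.6, 1.0, 0.3]
grip_width: 0.0856
finger_force: 0.0
(323.74654340824, 185.9179179431676)
(308.3277534001894, 3.4924987484025394)
(580.9196180751647, -9.229335788707857)
(482.1524584069772, 121.18131298237103)
```

View pics/w4.png

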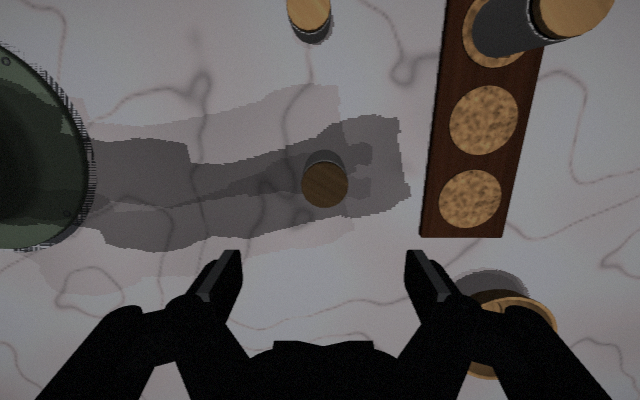

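M's lid is at (325,184), right where predicted, and pad_c is at (483,121), also as predicted. L stands on pad_b.

```bash
python3 -m crank '{"travel":[[0.15,0.1,-3],[0.15,0.1,-7],[0.15,0.1,-11],[0.15,0.1,-15],[0.15,0.1,-19]],"turn":[[0,0,0],[0,0,0],[0,0,0],[0,0,0],[0,0,0]],"gripper":[0,0,0,0,0]}' 50
python3 -m crank '{"travel":[[0,0,0],[0,0,0],[0,0,0],[0,0,0],[0,0,0]],"turn":[[0,0,0],[0,0,0],[0,0,0],[0,0,0],[0,0,0]],"gripper":[0,0.3,1,1,1]}' 50
python3 -m crank '{"travel":[[0,0,0],[0,0,0],[0,0,0],[0,0,0],[0,0,0]],"turn":[[0,0,0],[0,0,0],[0,0,0],[0,0,0],[0,0,0]],"gripper":[1,1,1,1,1]}' 50
python3 -m crank '{"travel":[[0,0,1],[0,0,3.5],[0,0,7.5],[0,0,11.5],[0,0,15]],"turn":[[0,0,0],[0,0,0],[0,0,0],[0,0,0],[0,0,0]],"gripper":[1,1,1,1,1]}' 50
```

```text
clock: 14.9
position: [0.4302, -0.0626, 0.0197]
tool_rot: [3.141, -0.001, 1.481]
force: [1.8, -0.5, 0.0]
grip_width: 0.0853
finger_force: 0.0
clock: 15.4
position: [0.4312, -0.0631, 0.0233]
tool_rot: [3.138, 0.0, 1.481]
force: [-1.7, 1.3, 13.7]
grip_width: 0.0493
finger_force: 49.3
clock: 15.9
position: [0.4312, -0.0631, 0.0233]
tool_rot: [3.138, 0.0, 1.481]
force: [-2.1, 2.2, 12.9]
grip_width: 0.0491
finger_force: 49.3
clock: 16.4
position: [0.4299, -0.0629, 0.1747]
tool_rot: [3.14, 0.0, 1.481]
force: [0.1, -1.0, -1.8]
grip_width: 0.0488
finger_force: 52.6
```

```bash
python3 -m crank '{"travel":[[2,0.5,0],[6,1.3,0],[10,2.2,0],[14,3.1,0],[17.5,3.9,0]],"turn":[[0,0,0],[0,0,0],[0,0,0],[0,0,0],[0,0,0]],"gripper":[1,1,1,1,1]}' 50
python3 -m crank '{"travel":[[1.2,0.3,0],[1.2,0.3,0],[1.2,0.3,-1],[1.2,0.3,-4],[1.2,0.3,-7]],"turn":[[0,0,0],[0,0,0],[0,0,0],[0,0,0],[0,0,0]],"gripper":[1,1,1,1,1]}' 50
python3 -m crank '{"travel":[[0,0,-3],[0,0,-5],[0,0,-5.8],[0,0,-6.2],[0,0,-6.2]],"turn":[[0,0,0],[0,0,0],[0,0,0],[0,0,0],[0,0,0]],"gripper":[1,1,1,1,1]}' 50
python3 -m crank '{"travel":[[0,0,-0.1],[0,0,-0.2],[0,0,-0.25],[0,0,-0.25],[0,0,-0.25]],"turn":[[0,0,0],[0,0,0],[0,0,0],[0,0,0],[0,0,0]],"gripper":[1,1,1,1,1]}' 50
```

```text
clock: 16.9
position: [0.6067, -0.0236, 0.1733]
tool_rot: [3.14, -0.0, 1.481]
force: [0.8, -0.4, -2.3]
grip_width: 0.0489
finger_force: 52.8
clock: 17.4
position: [0.6162, -0.0217, 0.1013]
tool_rot: [3.141, 0.0, 1.48]
force: [0.9, 0.3, -2.7]
grip_width: 0.0491
finger_force: 53.0
clock: 17.9
position: [0.617, -0.0211, 0.0399]
tool_rot: [3.141, -0.0, 1.481]
force: [-0.4, -0.5, -2.9]
grip_width: 0.0489
finger_force: 52.9
clock: 18.4
position: [0.6176, -0.021, 0.0384]
tool_rot: [3.14, 0.0, 1.481]
force: [-5.4, -0.6, 15.8]
grip_width: 0.0492
finger_force: 54.7
```

```bash
python3 -m crank '{"travel":[[0,0,0.2],[0,0,0.2],[0,0,0.2],[0,0,0.2],[0,0,0.5]],"turn":[[0,0,0],[0,0,0],[0,0,0],[0,0,0],[0,0,0]],"gripper":[0.1,0,0,0,0]}' 50
python3 -m crank '{"travel":[[0,0,3],[0,0,7],[0,0,11],[0,0,14],[0,0,15]],"turn":[[0,0,0],[0,0,0],[0,0,0],[0,0,0],[0,0,0]],"gripper":[0,0,0,0,0]}' 50
python3 -m crank '{"travel":[[-4,2.6,0],[-8,5.2,0],[-12,7.8,0],[-16,10.4,0],[-18.7,12.15,0]],"turn":[[0,0,0],[0,0,0],[0,0,0],[0,0,0],[0,0,0]],"gripper":[0,0,0,0,0]}' 50
python3 -m crank '{"travel":[[0,0,0],[0,0,0],[0,0,0],[0,0,0],[0,0,0]],"turn":[[0,0,0],[0,0,0],[0,0,0],[0,0,0],[0,0,0]],"gripper":[0,0,0,0,0]}' 50
python3 -c "
from fit import *
snap('wrist','w5.png');w=load('wrist')
for p in((.4306,.101,.06),(.635,.172,.14),(.626,.0755,.115),(.6175,-.0206,.095)):print(proj(w,p))"
```

```text
clock: 18.9
position: [0.6168, -0.0209, 0.0415]
tool_rot: [-3.141, 0.0, 1.481]
force: [-0.6, 0.0, -0.2]
grip_width: 0.0855
finger_force: 0.0
clock: 19.4
position: [0.6183, -0.0208, 0.1953]
tool_rot: [3.137, -0.0, 1.481]
force: [0.1, 0.3, -0.7]
grip_width: 0.0853
finger_force: 0.0
clock: 19.9
position: [0.4274, 0.1017, 0.1916]
tool_rot: [-3.141, 0.0, 1.482]
force: [0.9, 0.2, 0.4]
grip_width: 0.0852
finger_force: 0.0
clock: 20.4
position: [0.4304, 0.1002, 0.1915]
tool_rot: [-3.141, -0.0, 1.48]
force: [-0.5, 0.1, -0.1]
grip_width: 0.0856
finger_force: 0.0
(322.8719488160277, 185.331717756149)
(632.6572364992113, 86.14657734468342)
(560.732872050738, 213.03007463231808)
(519.5941581862714, 295.087585914506)
```

View pics/w5.png

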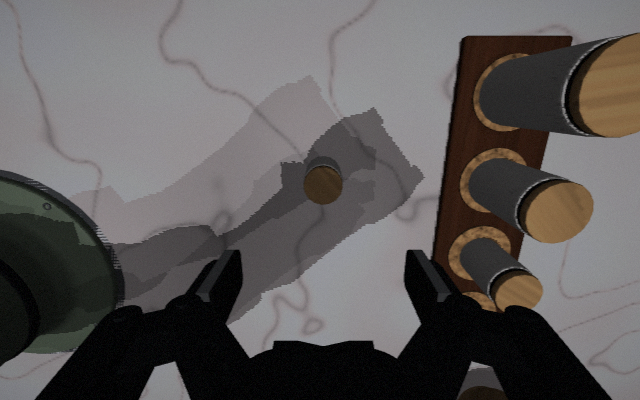

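S's lid is at (323,185), exactly as predicted, and XL, L and M look centred on their pads.

```bash
python3 -m crank '{"travel":[[0,0,-3],[0,0,-7],[0,0,-11],[0,0,-15],[0,0,-17.5]],"turn":[[0,0,0],[0,0,0],[0,0,0],[0,0,0],[0,0,0]],"gripper":[0,0,0,0,0]}' 50
python3 -m crank '{"travel":[[0,0,-0.5],[0,0,-1],[0,0,-1],[0,0,-1],[0,0,-1]],"turn":[[0,0,0],[0,0,0],[0,0,0],[0,0,0],[0,0,0]],"gripper":[0,0,0.3,1,1]}' 50
python3 -m crank '{"travel":[[0,0,0],[0,0,0],[0,0,0],[0,0,0],[0,0,0]],"turn":[[0,0,0],[0,0,0],[0,0,0],[0,0,0],[0,0,0]],"gripper":[1,1,1,1,1]}' 50
python3 -m crank '{"travel":[[0,0,1],[0,0,3.5],[0,0,7.5],[0,0,11.5],[0,0,15]],"turn":[[0,0,0],[0,0,0],[0,0,0],[0,0,0],[0,0,0]],"gripper":[1,1,1,1,1]}' 50
```

```text
clock: 20.95
position: [0.4292, 0.1003, 0.0143]
tool_rot: [-3.139, 0.001, 1.481]
force: [0.4, 0.1, 0.7]
grip_width: 0.0853
finger_force: 0.0
clock: 21.45
position: [0.4307, 0.1006, 0.0077]
tool_rot: [3.14, -0.001, 1.481]
force: [0.3, -0.3, 1.0]
grip_width: 0.0441
finger_force: 0.0
clock: 21.95
position: [0.4308, 0.1006, 0.0079]
tool_rot: [3.14, -0.0, 1.481]
force: [-1.0, -0.6, 15.8]
grip_width: 0.0408
finger_force: 48.5
clock: 22.45
position: [0.4298, 0.1006, 0.1595]
tool_rot: [3.141, -0.0, 1.481]
force: [0.6, -0.6, -0.4]
grip_width: 0.0407
finger_force: 50.8
```

```bash
python3 -m crank '{"travel":[[1.5,-1.8,0],[4,-4.9,0],[7,-8.5,0],[10,-12.2,0],[13,-15.8,0]],"turn":[[0,0,0],[0,0,0],[0,0,0],[0,0,0],[0,0,0]],"gripper":[1,1,1,1,1]}' 50
python3 -m crank '{"travel":[[2.7,-3.3,0],[4.2,-5.1,0],[4.85,-5.9,0],[4.85,-5.9,-1],[4.85,-5.9,-4]],"turn":[[0,0,0],[0,0,0],[0,0,0],[0,0,0],[0,0,0]],"gripper":[1,1,1,1,1]}' 50
python3 -m crank '{"travel":[[0,0,-3],[0,0,-6],[0,0,-8],[0,0,-9.2],[0,0,-9.2]],"turn":[[0,0,0],[0,0,0],[0,0,0],[0,0,0],[0,0,0]],"gripper":[1,1,1,1,1]}' 50
python3 -m crank '{"travel":[[0,0,-0.1],[0,0,-0.2],[0,0,-0.25],[0,0,-0.25],[0,0,-0.25]],"turn":[[0,0,0],[0,0,0],[0,0,0],[0,0,0],[0,0,0]],"gripper":[1,1,1,1,1]}' 50
```

```text
clock: 22.95
position: [0.5608, -0.0594, 0.1579]
tool_rot: [3.141, -0.0, 1.481]
force: [1.2, 1.4, -1.1]
grip_width: 0.041
finger_force: 50.8
clock: 23.45
position: [0.6093, -0.1153, 0.1184]
tool_rot: [3.138, -0.0, 1.482]
force: [0.9, -0.3, -2.1]
grip_width: 0.0409
finger_force: 50.9
clock: 23.95
position: [0.6075, -0.115, 0.0238]
tool_rot: [-3.14, -0.001, 1.482]
force: [-0.2, 0.5, -1.1]
grip_width: 0.041
finger_force: 50.8
clock: 24.45
position: [0.6087, -0.1165, 0.0225]
tool_rot: [3.141, 0.0, 1.481]
force: [0.6, -0.4, -1.7]
grip_width: 0.041
finger_force: 50.8
```

```bash
python3 -m crank '{"travel":[[0,0,-0.1],[0,0,-0.2],[0,0,-0.2],[0,0,-0.2],[0,0,-0.2]],"turn":[[0,0,0],[0,0,0],[0,0,0],[0,0,0],[0,0,0]],"gripper":[1,1,1,1,1]}' 50
```

```text
clock: 24.95
position: [0.6088, -0.1165, 0.022]
tool_rot: [3.141, 0.001, 1.481]
force: [-9.9, 1.0, 29.9]
grip_width: 0.0413
finger_force: 53.8
```

Contact. I'll release, retreat and inspect.

```bash
python3 -m crank '{"travel":[[0,0,0.15],[0,0,0.15],[0,0,0.15],[0,0,0.15],[0,0,0.5]],"turn":[[0,0,0],[0,0,0],[0,0,0],[0,0,0],[0,0,0]],"gripper":[0.1,0,0,0,0]}' 50
python3 -m crank '{"travel":[[0,0,3],[0,0,7],[0,0,11],[0,0,15],[0,0,19]],"turn":[[0,0,0],[0,0,0],[0,0,0],[0,0,0],[0,0,0]],"gripper":[0,0,0,0,0]}' 50
python3 -m crank '{"travel":[[-4,-3,0],[-8,-6,0],[-12,-10,0],[-16,-14,0],[-19,-18,0]],"turn":[[0,0,0],[0,0,0],[0,0,0],[0,0,0],[0,0,0]],"gripper":[0,0,0,0,0]}' 50
python3 - <<'E'
from fit import *
d=snap('scene','s3.png')
b=d['pixels'][90:310,150:450][:,:,::-1];cv2.imwrite('pics/c3.png',cv2.resize(b,None,fx=2.6,fy=2.6,interpolation=cv2.INTER_CUBIC))
m=cv2.inRange(cv2.cvtColor(d['pixels'],cv2.COLOR_RGB2HSV),(8,80,90),(25,255,255));m[:110]=0
n,l,s,c=cv2.connectedComponentsWithStats(m)
for i in range(1,n):
    if s[i,4]>60: print(s[i],c[i].round(1))
for k,p in {'xl':(.635,.1712),'l':(.6261,.0755),'m':(.6175,-.0206),'s':(.6088,-.1163)}.items(): print(k,np.round(proj(d,(*p,D[k][1]+.013)),1))
E
```

```text
clock: 25.45
position: [0.6083, -0.1163, 0.0249]
tool_rot: [-3.141, -0.0, 1.481]
force: [-0.3, -0.3, 0.3]
grip_width: 0.0852
finger_force: 0.0
clock: 25.95
position: [0.6083, -0.1163, 0.2172]
tool_rot: [3.142, -0.0, 1.481]
force: [-0.4, -0.9, -1.1]
grip_width: 0.0853
finger_force: 0.0
clock: 26.45
position: [0.4249, -0.287, 0.2157]
tool_rot: [3.141, 0.0, 1.482]
force: [0.7, -1.5, 0.2]
grip_width: 0.0853
finger_force: 0.0
[377 175  29  24 532] [391.  186.8]
[337 195  25  21 412] [349.  204.8]
[369 207  12  22  65] [372.5 219.6]
[298 213  21  18 308] [308.  221.4]
[332 218  32  24 217] [347.2 231.8]
[294 227  33  27 320] [310.1 242.4]
[254 230  34  36 654] [270.1 247.8]
[ 157  257   67   64 2940] [191.8 287. ]
xl [391.3 187. ]
l [349.6 204.7]
m [308.4 221.3]
s [267.4 237.8]
```

View pics/c3.png

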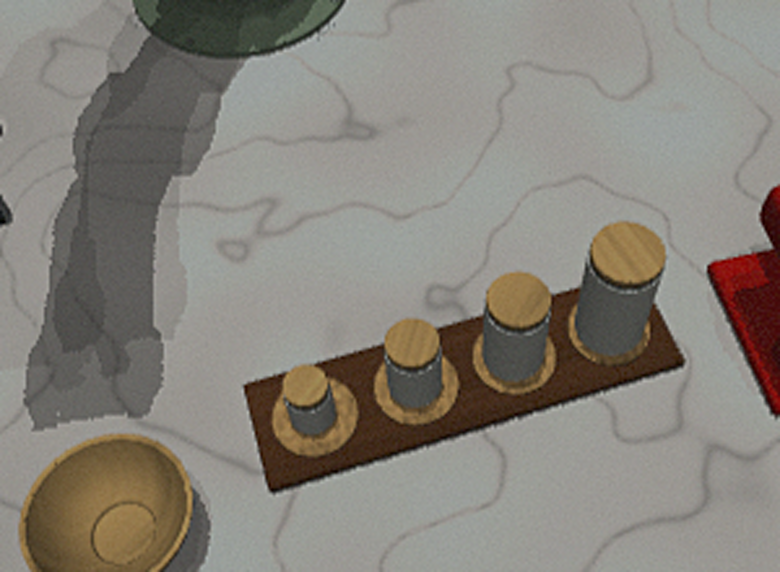

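All four canisters stand upright and centred on their pads. XL, L and M lids are within 1 px of the predicted centres, S looks central at crop position (308,400), and the bowl hasn't moved. I'll let the arm settle, then hand in.

```bash
python3 -m crank '{"travel":[[0,0,0],[0,0,0],[0,0,0],[0,0,0],[0,0,0]],"turn":[[0,0,0],[0,0,0],[0,0,0],[0,0,0],[0,0,0]],"gripper":[0,0,0,0,0]}'
python3 -c "
from workcell import bot
print(bot.job_done())"
```

```text
clock: 27.0
position: [0.4272, -0.2855, 0.2153]
tool_rot: [3.142, -0.0, 1.482]
force: [0.5, 0.4, 0.5]
grip_width: 0.0855
finger_force: 0.0
the job is handed in; nothing more can be done
None
```

I handed the job in at 27 s with all four canisters upright and centred on their pads, largest beside the red dispenser down to smallest beside the bowl; the hand-in returned no verdict.

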